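# Clamp a sauce bottle in the cap-test holder, stopping at the clutch's first slip

### The job

Stand the sauce bottle without a label upright in the bottle holder, between the moving jaw and the V-shaped stop. Then turn the orange wing screw clockwise until the jaw holds the bottle against the stop and the screw's clutch just begins to slip; stop at this first slip (the red marks on disc and collar must part visibly, but by no more than 25 degrees), let go and leave the bottle clamped. Do not disturb the labelled bottle, the loose yellow cap or the screwdriver.

Things in the scene. Friction and masses are not known exactly. Their poses are not given: they have to be found in the camera images.
- plain_center (a point): Centre (half-way up) of the target bottle: pinkish sauce, yellow cap, NO label; 166 tall, body 54 in diameter below 80, cap 29 in diameter in the top 20 (fixed to the bottle; can be gripped). 0.25 to 0.45 kg. z is up. It starts standing on a 3 mm grey bench mat beside the labelled bottle; which stands where varies.
- label_center (a point): centre of the other bottle (bystander): same shape and size, with a yellow and red label. Leave it alone
- tester: The bottle holder, fixed to the table: aluminium base 130 (x) x 330 (y) x 14 tall, a grey screw tower at its -y end, and at its +y end a V-shaped stop: a block with two black rubber faces (120 degree V), up to 78 above the table. The stop's setting along y differs from run to run and is not measured, so feel where it gets tight. Origin: middle of its underside, 4 above the table.
- seat (a point): Middle of the black round mat on the base's top face, 18 above the table, where the bottle is stood first. Axes: z up, +y along the base from the screw tower to the stop (the way the jaw closes). A 54 bottle standing here has 8 free to the jaw and another 6 to 18 to go before it lies home in the V of the stop.
- jaw: Moving jaw: upright plate 66 wide (x), 29 to 79 above the table, with a black rubber face; origin under the middle of that face, at the base's underside. It starts fully open, moves along its +y by 10 per radian of screw turn and pushes the bottle into the V of the stop. The screw is self-locking: the jaw stays where it is left.
- wing (a point): Middle of the screw's orange wing, on its upright axis, 146 above the table, 155 from the seat toward -y: a bar 44 long (this point's x), 11 thick (y), 26 tall (z) on a springy neck 10 to 15 thick; 28 below is a black disc, 33 wide. Pinch it from above across its thickness. Clockwise from above closes the jaw; 1.4 to 3 rad in all: let go and regrip. The neck gives 0.2 rad at slip and springs back.
- knob (a joint): Slip of the clutch, rad: how far the black disc under the wing has turned clockwise relative to the steel collar below; 0 at the start, when the red marks on disc and collar (a pair on each side of the wing) line up. It stays near 0 while the jaw runs free (about 0.13 N m at the wing) and grows only once the jaw is stalled on the bottle and the wing torque has risen to 0.24 N m, where it then stays.
- stray_center (a point): middle of a loose yellow bottle cap lying on the table, 29 across and 17 tall (bystander)
- driver_center (a point): middle of a red-handled screwdriver lying on the table, 190 long, 25 tall (bystander)

How it is judged:
By the outcome, as a careful person would: the job done as asked, in the order asked, and still so for the second after the job is handed in, with the robot touching nothing.
It also fails if it takes over 72 s, if anything falls off the work surface, if the arm or the gripper's body presses on something with over 40 N, if the wrist force passes 120 N, or if a joint passes its speed limit or range.

### The arm

A 7-joint arm with a two-finger parallel gripper is mounted at the origin on a cart in front of the work surface, level with it; the furniture and walls round the work are solid. World frame = base frame: x ahead of the robot, y to its left, z up, the work surface at z = 0. Lengths are in m, angles in rad, forces in N, time in s.
With the tool pointing down it reaches from about 0.425 to 0.925 m from the base axis. Payload 6.8 kg.
Tool frame: the origin (TCP) lies midway between the tips of the shut fingers; the grasp point (between the pads) lies 19 mm behind it (ctrl.grasp_offset is the distance from the TCP to the grasp point, in m); z points along the fingers, y is the direction in which the jaws open and shut (so a half turn about z gives the same grasp; the last joint's range is limited). The gripper opens to 88 mm and grips with 3 to 60 N. Pads are 20 mm wide; open, the fingers measure 115 mm over their backs; the gripper's body (75 mm by 178 mm) begins 61 mm behind the grasp point.
Start: joints at [1.182, 0.477, 0.022, 1.555, -0.011, 1.109, -0.083], TCP at [0.187, -0.649, 0.19] pointing down, gripper open.
Joint ranges: [-2.96, 2.96], [-0.34, 2.1], [-1.41, 1.46], [0.24, 2.44], [-1.37, 4.51], [0.17, 1.92], [-2.96, 2.96]. Speed limits (rad/s): [2.39, 2.39, 3.14, 3.14, 3.14, 3.14, 3.14].

### API

Orientations are given as a unit quaternion [x, y, z, w].
In Python, from station import readout, imaging, ctrl gives the robot as it stands.
- The arm moves only by the tool move_arm, never from a script. Its argument "rows" is a list of rows, each a list of 3 entries, a list of its own where there are three numbers: the turn, a rotation vector about the world's x, y, z in rad, then the shift along the world's x, y, z in mm, then the opening in per cent of the stroke, from 0 (shut) to 100 (fully open). A call has 1 to 20 rows; each row is the pose to reach, as a shift and turn from the pose commanded when the call began; what a row does not reach only later rows make up. A row lasts 1/12 s, in which the tool goes at most 41.7 mm and 7.16 degrees, less where a joint would pass 70% of its speed; a pose out of reach is approached as far as the arm can. A call with a gripper value outside its range is refused whole. The fingers move at their own pace and stop on an object; "grip_force" is the grip in N (left out, the last holds). Time passes only in rows, so rows that repeat a pose let the fingers close. It gives the time, the measured TCP pose, the force and the opening at its end, in the units of the state.
- readout.get_state(): the state, without advancing time (a new reading comes with each control period).
- imaging.grab_frame(name): name is "scene" or "top" or "wrist"; returns the picture (420x560x3 uint8, red, green, blue); there is no depth.
- imaging.calibration(name): a dict with "fovy" (degrees; the focal length in pixels is half the picture's height over the tangent of half this angle, whatever the lens; pixels are square), "cx", "cy" (the principal point, pixels), "dist" ([k1, k2, p1, p2, k3] as OpenCV has them; the pictures are not rectified), "R" (3x3) and "t" (3): a world point X has camera coordinates R X + t. Camera axes: x right, y down, z forward; pixel columns grow to the right and rows downward; lengths in m; the calibration is good to about 2 mm. A picture is of the moment at which its call begins: read the wrist's pose just before it. calibration takes no time and is no camera call; for the wrist camera it gives the pose at the moment of the call.
- ctrl.job_done(): hands the job in, once; it reports no verdict.
The state is a dict: "clock": time; "joints": joint angles; "dq": joint speeds; "tau": joint torques, N m; "ee_pos": TCP position; "ee_rot": TCP orientation; "contact_force": force on the tool from outside, world axes, zero at the start; "wrist_torque": the same for the moment, N m; "finger_gap": finger opening in m.
Only numpy, scipy, OpenCV 4.12 (cv2) and the standard library are available. Lean on these libraries where they do the work, as an engineer would, in place of code of your own. Each camera call takes 0.05 s, during which the arm holds its last target. There are 200 camera calls.

## Working session

There is one attempt and no reset: what is moved stays moved. The work goes in short steps, Python scripts to look and compute and a tool call to move; the robot and the scene stay as the last step left them, time stands still between calls to the robot, and variables do not carry over. Pictures are saved under pics/ and viewed, about 8 in all and at most 12, crops included, and the job is handed in when it is done.

Besides the shell and the picture viewer there is one more tool, called after "Request:" as name(argument=value, ...) on one line, values as JSON. move_arm: Moves the arm, as the interface text tells. Its arguments: {"type":"object","properties":{"rows":{"type":"array","items":{"type":"array"}},"grip_force":{"type":"number"}},"required":["rows"]}

```bash
mkdir -p pics
cat > h.py <<'E'
import numpy as np,cv2
from station import readout,imaging,ctrl
def K(c,shape=(420,560)):
    f=shape[0]/2/np.tan(np.radians(c["fovy"])/2)
    return np.array([[f,0,c["cx"]],[0,f,c["cy"]],[0,0,1.]])
def save(n,fn):
    im=imaging.grab_frame(n); cv2.imwrite(fn,im[:,:,::-1]); return im
def ray(c,uv):
    p=cv2.undistortPoints(np.array([[uv]],float),K(c),np.array(c["dist"],float))[0,0]
    R=np.array(c["R"]);t=np.array(c["t"])
    return -R.T@t, R.T@np.array([p[0],p[1],1])
def atz(c,uv,z):
    o,d=ray(c,uv); return o+d*(z-o[2])/d[2]
def proj(c,X):
    R=np.array(c["R"]);return cv2.projectPoints(np.array(X,float).reshape(-1,3),cv2.Rodrigues(R)[0],np.array(c["t"],float),K(c),np.array(c["dist"],float))[0][:,0]
E
python3 - <<'E'
from h import *
a=save("scene","pics/s.png");b=save("top","pics/t.png")
for n in("scene","top"):
    c=imaging.calibration(n);print(n,{k:np.round(v,3).tolist() for k,v in c.items()})
print(readout.get_state())
E
```

```text
scene {'fovy': 49.404, 'cx': 276.731, 'cy': 214.348, 'dist': [-0.11, 0.0, 0.0, 0.0, 0.0], 'R': [[-0.531, -0.847, 0.021], [-0.362, 0.204, -0.91], [0.766, -0.49, -0.415]], 't': [0.312, 0.255, 0.992]}
top {'fovy': 50.654, 'cx': 278.479, 'cy': 206.43, 'dist': [-0.115, 0.0, 0.0, 0.0, 0.0], 'R': [[-0.001, -1.0, -0.002], [-0.994, 0.001, -0.105], [0.105, 0.002, -0.994]], 't': [0.064, 0.509, 1.247]}
{'clock': 0.1, 'joints': array([ 1.1818703 ,  0.4777104 ,  0.02234367,  1.55628933, -0.01152351,
        1.1092881 , -0.08309438]), 'dq': array([ 0.00184979, -0.00392831,  0.00148266, -0.00113587, -0.00076788,
       -0.00159601, -0.00117969]), 'tau': array([ 4.25608378e-03, -5.84088671e+01,  1.54000875e+00, -2.73315328e+01,
       -5.41464973e-02,  1.30903875e-02,  7.71114833e-05]), 'ee_pos': array([ 0.18691501, -0.6480191 ,  0.18901042]), 'ee_rot': array([ 9.90156931e-01,  1.39959414e-01, -1.55092320e-04, -7.68191131e-04]), 'contact_force': array([-0.07648508, -0.31717071,  0.18939724]), 'wrist_torque': array([-0.02574023,  0.03040035,  0.01852114]), 'finger_gap': 0.08771398268606928}
```

View pics/s.png

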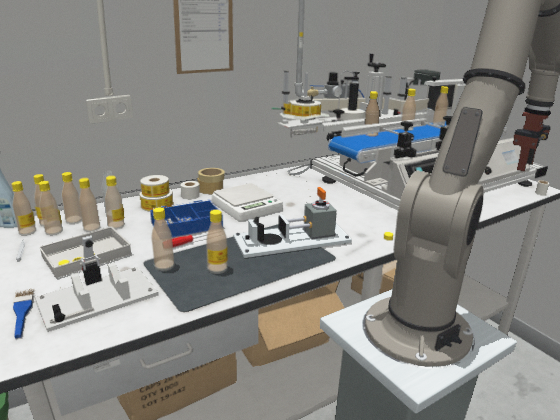

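View pics/t.png

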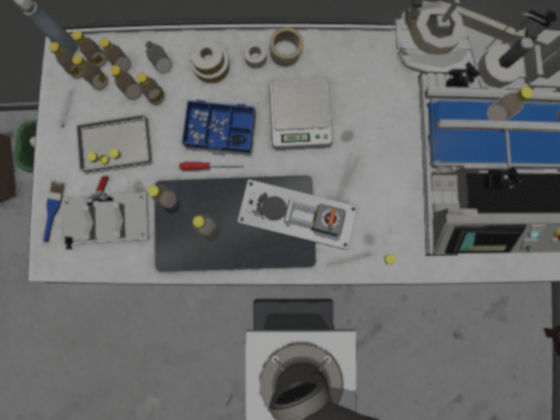

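The plain bottle is at scene (163,240) and the labelled one at (217,243). In the top view the caps are at (154,191) and (199,222), the seat mat at (270,207) and the wing at (332,216).

Run:
```python
from h import *
cs=imaging.calibration("scene");ct=imaging.calibration("top")
for uv in[(154,191),(199,222)]: print("cap",atz(ct,uv,.169))
for uv in[(159,211),(216,213)]: print("cap s",atz(cs,uv,.169))
print("seat",atz(ct,(270.5,207.5),.018),"wing",atz(ct,(331.5,217),.159))
print("seat s",atz(cs,(269,240),.018),"stray",atz(ct,(390,259),.017),"driver",atz(ct,(195,166),.02))
t=cv2.imread("pics/t.png")[160:270,130:400];s=cv2.imread("pics/s.png")[170:290,130:370]
t=cv2.resize(t,None,fx=2.96,fy=2.7*1.0963,interpolation=cv2.INTER_CUBIC)[:, :800]
cv2.imwrite("pics/tc.png",t)
```

```text
cap [0.53415172 0.38475714 0.169     ]
cap [0.45398869 0.26584836 0.169     ]
cap s [0.52217199 0.391265   0.169     ]
cap s [0.44140327 0.27255442 0.169     ]
seat [0.50659978 0.08650914 0.018     ] wing [ 0.46727279 -0.07301013  0.159     ]
seat s [0.49859653 0.08233475 0.018     ] stray [ 0.35707726 -0.25776202  0.017     ] driver [0.62891541 0.30798595 0.02      ]
```

View pics/tc.png

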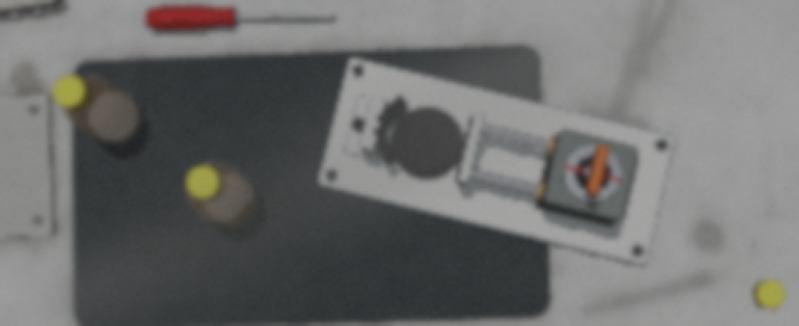

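Request:
move_arm(rows=[[[0,0,0.3],[0,0,210],100],[[0,0,0.5],[0,0,210],100],[[0,0,0.7],[0,0,210],100],[[0,0,0.8],[0,0,210],100],[[0,0,0.9],[40,70,210],100],[[0,0,1.0],[143,249,210],100],[[0,0,1.1],[143,249,210],100],[[0,0,1.2],[143,249,210],100],[[0,0,1.3],[143,249,210],100],[[0,0,1.4],[143,249,210],100],[[0,0,1.5],[143,249,210],100],[[0,0,1.6],[143,249,210],100],[[0,0,1.7],[313,499,210],100],[[0,0,1.8],[313,499,210],100],[[0,0,1.9],[313,499,210],100],[[0,0,2.0],[313,499,210],100],[[0,0,2.1],[313,499,210],100],[[0,0,2.2],[313,499,210],100],[[0,0,2.3],[313,499,210],100],[[0,0,2.4],[313,499,210],100]])

```text
clock: 1.77
ee_pos: [0.5025, -0.1422, 0.3998]
ee_rot: [0.222, 0.975, 0.001, 0.0]
contact_force: [-0.8, 0.5, 0.8]
finger_gap: 0.0878
```

Request:
move_arm(rows=[[[0,0,0.1],[0,140,-30],100],[[0,0,0.2],[0,140,-30],100],[[0,0,0.24],[0,140,-30],100],[[0,0,0.24],[0,140,-30],100],[[0,0,0.24],[0,140,-30],100]])

```text
clock: 2.18
ee_pos: [0.4989, -0.0039, 0.3691]
ee_rot: [0.106, 0.994, 0.001, -0.001]
contact_force: [-0.6, -0.3, -0.3]
finger_gap: 0.0878
```

Run:
```python
from h import *
s=readout.get_state();c=imaging.calibration("wrist");save("wrist","pics/w1.png")
print(s["clock"],s["joints"].round(3),s["ee_pos"],s["ee_rot"])
print({k:np.round(v,4).tolist() for k,v in c.items()})
np.save("w1.npy",c,allow_pickle=True)
```

```text
2.1833 [ 0.597  0.122 -0.778  1.664  0.086  1.392  1.166] [ 0.49891745 -0.003923    0.36911774] [ 1.05878295e-01  9.94378706e-01  5.30840474e-04 -7.02636869e-04]
{'fovy': 61.4313, 'cx': 277.7743, 'cy': 205.2129, 'dist': [-0.0528, 0.0, 0.0, 0.0, 0.0], 'R': [[0.2107, 0.9775, 0.0015], [0.9375, -0.2025, 0.2829], [0.2769, -0.0582, -0.9591]], 't': [-0.1018, -0.5536, 0.4247]}
```

View pics/w1.png

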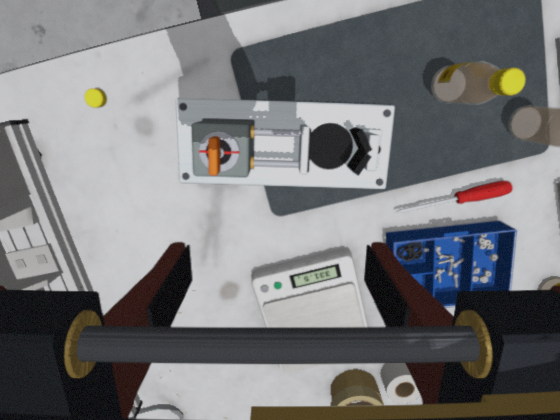

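Wrist view: wing (214,155), seat mat (330,146), base holes (183,105), (185,177), (391,109), (379,183). The labelled bottle shows its yellow label at (448,82); the plain one's base is at (525,122).

Run:
```python
from h import *
c=np.load("w1.npy",allow_pickle=True).item();ct=imaging.calibration("top")
im=cv2.imread("pics/w1.png");hsv=cv2.cvtColor(im,cv2.COLOR_BGR2HSV)
m=cv2.inRange(hsv,(5,150,120),(16,255,255));m[:,:150]=0;m[:,300:]=0;m[220:]=0
p=np.argwhere(m)[:,::-1];print(len(p),p.mean(0),cv2.minAreaRect(p.astype(np.float32)))
print("seat",atz(c,(330,146),.018),"wingtop",atz(c,(214,155),.150))
for uv in[(183,105),(185,177),(391,109),(379,183)]:print("hole",atz(c,uv,.018))
for uv in[(358,70),(331,175),(662,145),(637,250)]:print("hole top",atz(ct,(130+uv[0]/2.96,160+uv[1]/2.96),.018))
print("top seat",atz(ct,(274.6,208),.018),"wing",atz(ct,(332,218),.159))
print("seat proj check on top", proj(ct,atz(c,(330,146),.018)))
```

```text
330 [212.84242424 156.62727273] ((212.70135498046875, 156.01991271972656), (36.319374084472656, 9.512216567993164), 86.18592071533203)
seat [0.50464302 0.07758187 0.018     ] wingtop [ 0.46648555 -0.07332041  0.15      ]
hole [ 0.39766076 -0.12678384  0.018     ]
hole [ 0.50421057 -0.15448016  0.018     ]
hole [0.4689509  0.17738129 0.018     ]
hole [0.57855825 0.14400821 0.018     ]
hole top [0.57642613 0.14348215 0.018     ]
hole top [0.47298451 0.16923542 0.018     ]
hole top [ 0.50197553 -0.15437041  0.018     ]
hole top [ 0.39955276 -0.12820534  0.018     ]
top seat [0.50513325 0.07465812 0.018     ] wing [ 0.46469419 -0.07426495  0.159     ]
seat proj check on top [[273.58829877 208.16993491]]
```

Request:
move_arm(rows=[[[0,0,0],[-15,200,-20],100],[[0,0,0],[-15,200,-20],100],[[0,0,0],[-35,330,-20],100],[[0,0,0],[-35,330,-20],100],[[0,0,0],[-35,330,-20],100],[[0,0,0],[-35,330,-20],100],[[0,0,0],[-35,330,-20],100],[[0,0,0],[-35,330,-20],100],[[0,0,0],[-35,330,-20],100],[[0,0,0],[-35,330,-20],100]])

```text
clock: 3.07
ee_pos: [0.4648, 0.3215, 0.3493]
ee_rot: [0.109, 0.994, 0.0, -0.001]
contact_force: [0.3, -1.0, -0.4]
finger_gap: 0.0877
```

Run:
```python
from h import *
s=readout.get_state();c=imaging.calibration("wrist");save("wrist","pics/w2.png")
print(s["clock"],s["joints"].round(3),s["ee_pos"],s["ee_rot"])
np.save("w2.npy",c,allow_pickle=True)
```

```text
3.0667 [ 0.032  0.314 -0.953  1.554  0.257  1.408  0.413] [0.46478306 0.32152287 0.34930906] [ 1.08623849e-01  9.94082686e-01  2.28245741e-06 -6.87303448e-04]
```

View pics/w2.png

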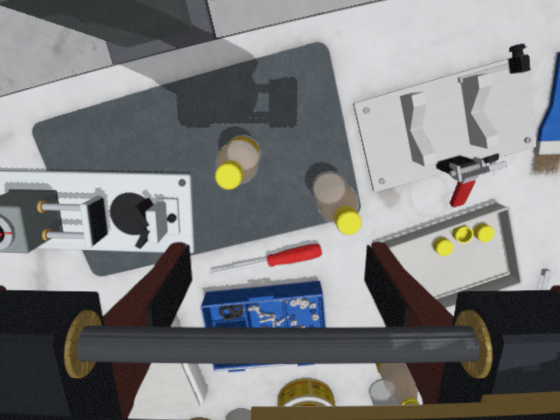

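Wrist view 2: the plain bottle's cap is at (348,222), with its body down to (329,185). The labelled cap is at (229,176).

Run:
```python
from h import *
c=np.load("w2.npy",allow_pickle=True).item();ct=imaging.calibration("top");cs=imaging.calibration("scene")
def yel(fn,box):
    im=cv2.imread(fn);h=cv2.cvtColor(im,cv2.COLOR_BGR2HSV);m=cv2.inRange(h,(22,170,110),(35,255,255))
    x0,y0,x1,y1=box;M=np.zeros_like(m);M[y0:y1,x0:x1]=m[y0:y1,x0:x1];p=np.argwhere(M)[:,::-1];return p.mean(0),len(p),p.min(0),p.max(0)
a=yel("pics/w2.png",(325,200,370,245));b=yel("pics/t.png",(140,178,166,203));d=yel("pics/s.png",(145,200,175,225))
l=yel("pics/w2.png",(205,155,245,196))
print(a,b,d)
print(atz(c,a[0],.166),atz(ct,b[0],.166),atz(cs,d[0],.159),"label",atz(c,l[0],.166))
for x in np.array([.516,.524,.532]):pass
o1,d1=ray(c,a[0]);o2,d2=ray(ct,b[0])
print("tool y angle", readout.get_state()["ee_rot"])
```

```text
<stdin>:5: RuntimeWarning: Mean of empty slice.
  ret = um.true_divide(
Traceback (most recent call last):
ValueError: zero-size array to reduction operation minimum which has no identity
```

Run:
```python
from h import *
c=np.load("w2.npy",allow_pickle=True).item();ct=imaging.calibration("top");cs=imaging.calibration("scene")
def yel(fn,box):
    im=cv2.imread(fn);h=cv2.cvtColor(im,cv2.COLOR_BGR2HSV);m=cv2.inRange(h,(20,150,100),(38,255,255))
    x0,y0,x1,y1=box;M=np.zeros_like(m);M[y0:y1,x0:x1]=m[y0:y1,x0:x1];p=np.argwhere(M)[:,::-1];return (p.mean(0),len(p),p.min(0),p.max(0)) if len(p) else None
for n,fn,b,cc,z in[("w","pics/w2.png",(325,200,370,245),c,.166),("lab","pics/w2.png",(205,155,245,196),c,.166),("t","pics/t.png",(140,178,166,203),ct,.166),("s","pics/s.png",(145,200,175,225),cs,.159)]:
    r=yel(fn,b);print(n,r,atz(cc,r[0],z) if r else None)
print(atz(c,(348,222),.167))
```

```text
w (array([347.0608229 , 219.62075134]), 559, array([334, 206]), array([360, 233])) [0.5315532  0.38718212 0.166     ]
lab (array([228.84717608, 174.55315615]), 602, array([215, 161]), array([242, 188])) [0.45244214 0.269737   0.166     ]
t None None
s (array([157.21403509, 207.52982456]), 285, array([145, 200]), array([171, 219])) [0.56756746 0.38154004 0.159     ]
[0.53421764 0.38763721 0.167     ]
```

Request:
move_arm(rows=[[[0,0,0],[35,35,0],100],[[0,0,0],[67,66,-60],100],[[0,0,0],[67,66,-60],100],[[0,0,0],[67,66,-100],100],[[0,0,0],[67,66,-140],100],[[0,0,0],[67,66,-170],100],[[0,0,0],[67,66,-195],100],[[0,0,0],[67,66,-210],100],[[0,0,0],[67,66,-210],100],[[0,0,0],[67,66,-210],100],[[0,0,0],[67,66,-210],0],[[0,0,0],[67,66,-210],0],[[0,0,0],[67,66,-210],0],[[0,0,0],[67,66,-210],0],[[0,0,0],[67,66,-210],0],[[0,0,0],[67,66,-210],0],[[0,0,0],[67,66,-210],0],[[0,0,0],[67,66,-210],0]], grip_force=30)

```text
clock: 4.62
ee_pos: [0.5321, 0.3864, 0.1399]
ee_rot: [0.11, 0.994, -0.0, 0.0]
contact_force: [0.0, 0.4, -0.5]
finger_gap: 0.0378
```

Request:
move_arm(rows=[[[0,0,0],[0,0,0],0],[[0,0,0],[0,0,0],0],[[0,0,0],[0,0,0],0],[[0,0,0],[0,0,0],0],[[0,0,0],[0,0,0],0]])

```text
clock: 5.03
ee_pos: [0.532, 0.3864, 0.1398]
ee_rot: [0.11, 0.994, -0.0, -0.0]
contact_force: [-0.5, -0.4, -0.3]
finger_gap: 0.0047
```

Run:
```python
from h import *
s=readout.get_state();print(s["clock"],s["ee_pos"],s["contact_force"],s["finger_gap"])
```

```text
5.0333 [0.5320452  0.38638914 0.13981212] [-0.5135469  -0.40071621 -0.25988694] 0.004677729713794038
```

The fingers shut on nothing, so I'll look.

Run:
```python
from h import *
np.save("w3.npy",imaging.calibration("wrist"),allow_pickle=True)
w=save("wrist","pics/w3.png");s=imaging.grab_frame("scene")
cs=imaging.calibration("scene");cw=imaging.calibration("wrist")
p=readout.get_state()["ee_pos"];print(proj(cs,p),proj(cw,p),proj(cw,[.532,.387,.169]))
cr=cv2.resize(s[150:300,100:280],None,fx=2.8,fy=2.8)
o=np.zeros((420,1064,3),np.uint8);o[:,:560]=w;o[:,560:]=cr[:420,:504]
cv2.imwrite("pics/c3.png",cv2.resize(o,(800,316))[:,:,::-1])
```

```text
[[160.54995184 219.70335094]] [[277.74839139 237.81154439]] [[278.90451186 258.63470097]]
```

View pics/c3.png

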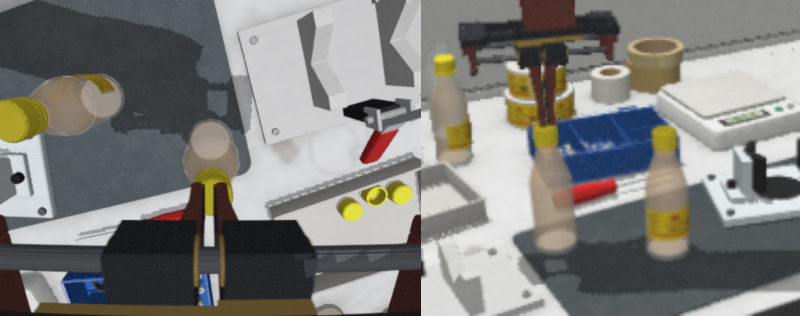

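Run:
```python
from h import *
w=cv2.imread("pics/w3.png");s=imaging.grab_frame("scene")[:,:,::-1]
a=cv2.resize(w[190:310,225:345],(400,400),interpolation=cv2.INTER_CUBIC)
b=cv2.resize(s[170:230,130:190],(400,400),interpolation=cv2.INTER_CUBIC)
cv2.imwrite("pics/c4.png",np.hstack([a,b]))
```

```text
(no output)
```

View pics/c4.png

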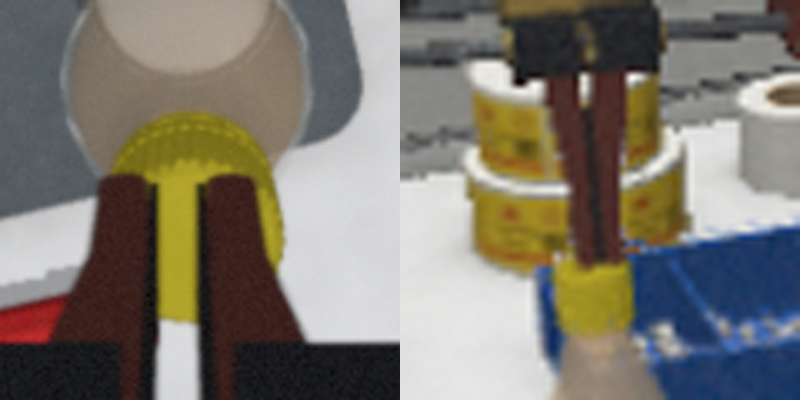

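The fingers (zoomed view) end just above the cap's top face. The real tips sit about 30 mm above the reported TCP. I'll check the offset constant.

Run:
```python
from h import *
print(ctrl.grasp_offset,[a for a in dir(ctrl) if a[0]!='_'])
c=np.load("w3.npy",allow_pickle=True).item();cc=imaging.calibration("scene")
p=readout.get_state();print(p["clock"],p["ee_pos"],p["finger_gap"])
for h in(0,.02,.03,.04):
    q=p["ee_pos"]+[0,0,h];print(h,proj(cc,q),proj(c,q+[-.0,0,0]),proj(c,q+[-.01,0,0]))
```

```text
0.0187 ['IKError', 'grasp_offset', 'job_done']
5.1833 [0.5320706  0.38638445 0.13984899] 0.0004956924201204733
0 [[160.55239187 219.6955663 ]] [[277.73583829 237.85634057]] [[273.98078354 222.28212649]]
0.02 [[159.88518652 212.52463018]] [[277.75507814 251.71178688]] [[273.61656044 234.76532988]]
0.03 [[159.5504702  208.90050563]] [[277.76622494 259.73456221]] [[273.40529441 242.01301913]]
0.04 [[159.215045   205.25044702]] [[277.77861435 268.6477875 ]] [[273.17025285 250.08230532]]
```

Request:
move_arm(rows=[[[0,0,0],[0,0,10],0],[[0,0,0],[0,0,20],100],[[0,0,0],[0,0,20],100],[[0,0,0],[0,0,20],100],[[0,0,0],[0,0,20],100],[[0,0,0],[0,0,20],100],[[0,0,0],[0,0,20],100],[[0,0,0],[0,0,20],100],[[0,0,0],[0,0,20],100],[[0,0,0],[0,0,20],100]])

```text
clock: 6.02
ee_pos: [0.532, 0.3864, 0.1597]
ee_rot: [0.11, 0.994, -0.0, -0.0]
contact_force: [-0.5, -1.2, 0.0]
finger_gap: 0.0571
```

Both cameras agree that the tips are about 31 mm above the reported TCP, so I'll go correspondingly lower and shift slightly.

Request:
move_arm(rows=[[[0,0,0],[3,4,0],80],[[0,0,0],[3,4,-15],80],[[0,0,0],[3,4,-30],80],[[0,0,0],[3,4,-42],80],[[0,0,0],[3,4,-49],80],[[0,0,0],[3,4,-49],80],[[0,0,0],[3,4,-49],0],[[0,0,0],[3,4,-49],0],[[0,0,0],[3,4,-49],0],[[0,0,0],[3,4,-49],0],[[0,0,0],[3,4,-49],0],[[0,0,0],[3,4,-49],0],[[0,0,0],[3,4,-49],0],[[0,0,0],[3,4,-49],0],[[0,0,0],[3,4,-49],0],[[0,0,0],[3,4,-49],0],[[0,0,0],[3,4,-49],0],[[0,0,0],[3,4,-49],0]], grip_force=30)

```text
clock: 7.52
ee_pos: [0.5352, 0.3904, 0.1111]
ee_rot: [0.11, 0.994, -0.0, 0.0]
contact_force: [-0.8, -0.9, 3.0]
finger_gap: 0.0285
```

Request:
move_arm(rows=[[[0,0,0],[0,0,20],0],[[0,0,0],[0,0,50],0],[[0,0,0],[0,0,90],0],[[0,0,0],[10,0,130],0],[[0,0,0],[35,-30,130],0],[[0,0,0],[40,-65,130],0],[[0,0,0],[40,-100,130],0],[[0,0,0],[40,-135,130],0],[[0,0,0],[30,-170,130],0],[[0,0,0],[15,-205,130],0],[[0,0,0],[0,-240,130],0],[[0,0,0],[-15,-275,130],0],[[0,0,0],[-30,-300,130],0],[[0,0,0],[-30,-314,130],0],[[0,0,0],[-30,-314,130],0],[[0,0,0],[-30,-314,130],0],[[0,0,0],[-30,-314,130],0]])

```text
clock: 8.93
ee_pos: [0.505, 0.0776, 0.2407]
ee_rot: [0.11, 0.994, 0.0, -0.0]
contact_force: [0.2, -0.6, -2.7]
finger_gap: 0.0288
```

Run:
```python
from h import *
s=readout.get_state();print(s["clock"],s["ee_pos"],s["contact_force"],s["finger_gap"],s["joints"].round(2))
c=imaging.calibration("wrist");w=save("wrist","pics/w5.png");t=imaging.grab_frame("scene")
X=s["ee_pos"]-[0,0,.11];cs=imaging.calibration("scene")
print(proj(c,X),proj(cs,[X,[.505,.077,.018]]))
cr=cv2.resize(t[150:290,190:360],None,fx=3,fy=3)
cv2.imwrite("pics/c5.png",cv2.resize(np.hstack([w,cr]),(800,315))[:,:,::-1])
```

```text
8.9333 [0.50504196 0.07755599 0.24071569] [ 0.1744895  -0.63697464 -2.7105513 ] 0.028784326715453803 [ 0.52  0.28 -0.94  1.83  0.24  1.15  0.85]
[[277.58456916 191.75864757]] [[269.82814009 203.23843636]
 [269.42745532 238.69073659]]
```

View pics/c5.png

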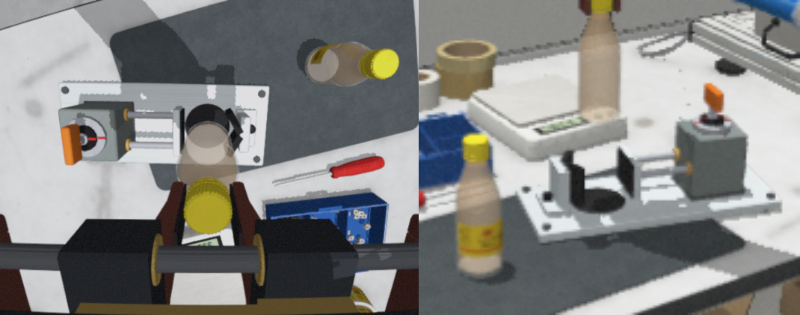

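The bottle is held upright, its axis over the seat mat (scene column about 270, as predicted). I'll lower it now.

Request:
move_arm(rows=[[[0,0,0],[0,0,-20],0],[[0,0,0],[0,0,-50],0],[[0,0,0],[0,0,-80],0],[[0,0,0],[0,0,-100],0],[[0,0,0],[0,0,-108],0],[[0,0,0],[0,0,-111],0],[[0,0,0],[0,0,-113],0],[[0,0,0],[0,0,-113],0],[[0,0,0],[0,0,-113],0]])

```text
clock: 9.78
ee_pos: [0.5061, 0.077, 0.1291]
ee_rot: [0.11, 0.994, 0.0, 0.001]
contact_force: [0.1, -0.2, -2.8]
finger_gap: 0.0282
```

Request:
move_arm(rows=[[[0,0,0],[0,0,-1],0],[[0,0,0],[0,0,-2],0],[[0,0,0],[0,0,-2],0],[[0,0,0],[0,0,-3],0],[[0,0,0],[0,0,-3],0]])

```text
clock: 10.2
ee_pos: [0.5064, 0.0766, 0.126]
ee_rot: [0.11, 0.994, 0.0, 0.001]
contact_force: [0.4, -1.1, 4.4]
finger_gap: 0.0285
```

Request:
move_arm(rows=[[[0,0,0],[0,0,0],60],[[0,0,0],[0,0,0],60],[[0,0,0],[0,0,0],60],[[0,0,0],[0,0,0],60],[[0,0,0],[0,0,0],60],[[0,0,0],[0,0,0],60],[[0,0,0],[0,0,10],60],[[0,0,0],[0,0,30],60],[[0,0,0],[0,0,60],60],[[0,0,0],[0,0,90],60],[[0,0,0],[-10,-40,90],60],[[0,0,-0.02],[-20,-80,90],60],[[0,0,-0.02],[-30,-115,90],60],[[0,0,-0.02],[-40,-150,90],60],[[0,0,-0.02],[-40,-150,90],60],[[0,0,-0.02],[-40,-150,90],60],[[0,0,-0.02],[-40,-150,90],60]])

```text
clock: 11.62
ee_pos: [0.4654, -0.073, 0.2155]
ee_rot: [0.12, 0.993, 0.0, 0.0]
contact_force: [-0.8, 1.0, 0.4]
finger_gap: 0.0527
```

Run:
```python
from h import *
s=readout.get_state();print(s["clock"],s["ee_pos"],s["contact_force"],s["wrist_torque"],s["finger_gap"],s["joints"].round(2))
c=imaging.calibration("wrist");w=save("wrist","pics/w6.png");t=imaging.grab_frame("scene")
print(proj(c,[[.4665,-.074,.159],[.4665,-.074,.118]]))
cr=cv2.resize(t[150:290,190:360],None,fx=3,fy=3)
cv2.imwrite("pics/c6.png",cv2.resize(np.hstack([w,cr]),(800,315))[:,:,::-1])
```

```text
11.6167 [ 0.46540008 -0.07296171  0.21548912] [-0.76696374  1.02873285  0.42243028] [ 0.04969823 -0.14185375 -0.036614  ] 0.052682162271291 [ 0.82  0.21 -0.89  1.95  0.19  1.07  1.18]
[[276.69791425 211.19040316]
 [276.78799771 196.77104727]]
```

View pics/c6.png

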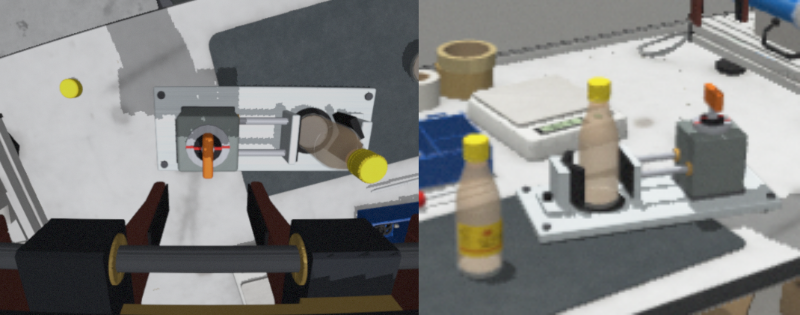

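Wing at wrist (278,210) as predicted (277,211); the bottle stands on the seat mat. I'll descend and pinch the wing.

Request:
move_arm(rows=[[[0,0,0],[1,-1,-40],50],[[0,0,0],[1,-1,-75],50],[[0,0,0],[1,-1,-98],50],[[0,0,0],[1,-1,-110],50],[[0,0,0],[1,-1,-114],50],[[0,0,0],[1,-1,-114],50],[[0,0,0],[1,-1,-114],0],[[0,0,0],[1,-1,-114],0],[[0,0,0],[1,-1,-114],0],[[0,0,0],[1,-1,-114],0],[[0,0,0],[1,-1,-114],0],[[0,0,0],[1,-1,-114],0],[[0,0,0],[1,-1,-114],0],[[0,0,0],[1,-1,-114],0],[[0,0,0],[1,-1,-114],0],[[0,0,0],[1,-1,-114],0]], grip_force=30)

```text
clock: 13.05
ee_pos: [0.4668, -0.0737, 0.1014]
ee_rot: [0.12, 0.993, 0.0, 0.001]
contact_force: [-0.7, 4.2, 5.8]
finger_gap: 0.0108
```

```bash
cat > st.py <<'E'
from h import *
s=readout.get_state();print(s["clock"],s["ee_pos"].round(4),s["contact_force"].round(1),s["wrist_torque"].round(3),s["finger_gap"].round(4),s["joints"].round(2))
q=s["ee_rot"];print("yaw",2*np.arctan2(q[1],q[0])-np.pi/2)
E
python3 st.py
```

```text
Traceback (most recent call last):
  File "st.py", line 2, in <module>
    s=readout.get_state();print(s["clock"],s["ee_pos"].round(4),s["contact_force"].round(1),s["wrist_torque"].round(3),s["finger_gap"].round(4),s["joints"].round(2))
                                                                                                                       ^^^^^^^^^^^^^^^^^^^^^
AttributeError: 'float' object has no attribute 'round'
```

```bash
sed -i 's/s\["finger_gap"\].round(4)/s["finger_gap"]/' st.py; python3 st.py
```

```text
13.05 [ 0.4668 -0.0737  0.1014] [-0.7  4.2  5.8] [ 0.945 -0.159  0.022] 0.010764977620583304 [ 0.72  0.37 -0.82  2.07  0.36  0.84  1.02]
yaw 1.3305936913901104
```

Request:
move_arm(rows=[[[0,0,-0.06],[0,0,0],0],[[0,0,-0.12],[0,0,0],0],[[0,0,-0.18],[0,0,0],0],[[0,0,-0.24],[0,0,0],0],[[0,0,-0.3],[0,0,0],0],[[0,0,-0.36],[0,0,0],0],[[0,0,-0.42],[0,0,0],0],[[0,0,-0.48],[0,0,0],0],[[0,0,-0.54],[0,0,0],0],[[0,0,-0.6],[0,0,0],0]])

```text
clock: 13.88
ee_pos: [0.4669, -0.0735, 0.1014]
ee_rot: [0.409, 0.913, 0.001, 0.0]
contact_force: [-0.5, 4.1, 5.4]
finger_gap: 0.0113
```

```bash
python3 st.py
```

```text
13.8833 [ 0.4669 -0.0735  0.1014] [-0.5  4.1  5.4] [ 1.025 -0.078  0.132] 0.011322370321992663 [ 0.62  0.34 -0.69  2.08  0.29  0.82  0.48]
yaw 0.7282469971661074
```

Request:
move_arm(rows=[[[0,0,-0.06],[0,0,0],0],[[0,0,-0.12],[0,0,0],0],[[0,0,-0.18],[0,0,0],0],[[0,0,-0.24],[0,0,0],0],[[0,0,-0.3],[0,0,0],0],[[0,0,-0.36],[0,0,0],0],[[0,0,-0.42],[0,0,0],0],[[0,0,-0.48],[0,0,0],0],[[0,0,-0.54],[0,0,0],0],[[0,0,-0.6],[0,0,0],0],[[0,0,-0.65],[0,0,0],0],[[0,0,-0.7],[0,0,0],0]])

```text
clock: 14.88
ee_pos: [0.4671, -0.0734, 0.1014]
ee_rot: [0.697, 0.717, 0.001, 0.0]
contact_force: [1.0, 4.5, 4.7]
finger_gap: 0.011
```

```bash
python3 st.py
```

```text
14.8833 [ 0.4671 -0.0734  0.1014] [1.  4.5 4.7] [ 1.099 -0.194  0.157] 0.010975341693356807 [ 0.5   0.31 -0.55  2.08  0.22  0.8  -0.16]
yaw 0.02884241680208688
```

Request:
move_arm(rows=[[[0,0,-0.03],[0,0,0],0],[[0,0,-0.06],[0,0,0],0],[[0,0,-0.1],[0,0,0],0]])

```text
clock: 15.13
ee_pos: [0.4671, -0.0734, 0.1014]
ee_rot: [0.731, 0.682, 0.001, 0.0]
contact_force: [-0.2, 5.3, 4.1]
finger_gap: 0.011
```

```bash
python3 st.py
```

```text
15.1333 [ 0.4671 -0.0734  0.1014] [-0.2  5.3  4.1] [ 1.163 -0.214  0.209] 0.011030385621898653 [ 0.48  0.31 -0.53  2.08  0.21  0.8  -0.25]
yaw -0.07006809143805826
```

Request:
move_arm(rows=[[[0,0,-0.03],[0,0,0],0],[[0,0,-0.06],[0,0,0],0],[[0,0,-0.1],[0,0,0],0]])

```text
clock: 15.38
ee_pos: [0.4671, -0.0734, 0.1014]
ee_rot: [0.765, 0.645, 0.001, 0.0]
contact_force: [1.0, 4.5, 4.5]
finger_gap: 0.0109
```

```bash
python3 st.py
```

```text
15.3833 [ 0.4671 -0.0734  0.1014] [1.  4.5 4.5] [ 1.092 -0.278  0.12 ] 0.010870719281437402 [ 0.46  0.3  -0.51  2.09  0.21  0.8  -0.34]
yaw -0.170045390001204
```

```bash
cat > st.py <<'E'
from h import *
v=[];f=[]
for i in range(6):
    s=readout.get_state();v.append(s["wrist_torque"]);f.append(s["contact_force"]);imaging.grab_frame("wrist")
q=s["ee_rot"];print(s["clock"],"yaw",round(2*np.arctan2(q[1],q[0])-np.pi/2,3),"M",np.mean(v,0).round(3),np.std(v,0)[2].round(3),"F",np.mean(f,0).round(1))
E
python3 st.py
```

```text
15.6333 yaw -0.168 M [ 1.227 -0.265  0.137] 0.014 F [0.9 4.9 5. ]
```

Request:
move_arm(rows=[[[0,0,-0.03],[0,0,0],0],[[0,0,-0.06],[0,0,0],0],[[0,0,-0.1],[0,0,0],0]])

```text
clock: 15.93
ee_pos: [0.4672, -0.0734, 0.1014]
ee_rot: [0.796, 0.606, 0.001, 0.0]
contact_force: [1.7, 5.0, 5.2]
finger_gap: 0.0112
```

```bash
python3 st.py
```

```text
16.1833 yaw -0.268 M [ 1.238 -0.297  0.147] 0.014 F [1.5 5.  4.7]
```

Request:
move_arm(rows=[[[0,0,-0.03],[0,0,0],0],[[0,0,-0.06],[0,0,0],0],[[0,0,-0.1],[0,0,0],0]])

```text
clock: 16.48
ee_pos: [0.4672, -0.0735, 0.1015]
ee_rot: [0.825, 0.565, 0.001, 0.0]
contact_force: [1.1, 5.7, 5.3]
finger_gap: 0.0111
```

```bash
python3 st.py
```

```text
16.7333 yaw -0.368 M [ 1.272 -0.318  0.153] 0.026 F [1.5 5.3 4.8]
```

Request:
move_arm(rows=[[[0,0,-0.03],[0,0,0],0],[[0,0,-0.06],[0,0,0],0],[[0,0,-0.1],[0,0,0],0]])

```text
clock: 17.03
ee_pos: [0.4672, -0.0735, 0.1014]
ee_rot: [0.852, 0.523, 0.001, 0.0]
contact_force: [0.7, 5.4, 4.0]
finger_gap: 0.0107
```

```bash
python3 st.py
```

```text
17.2833 yaw -0.468 M [ 1.244 -0.308  0.179] 0.035 F [1.4 5.2 4.5]
```

Request:
move_arm(rows=[[[0,0,-0.03],[0,0,0],0],[[0,0,-0.06],[0,0,0],0],[[0,0,-0.1],[0,0,0],0]])

```text
clock: 17.58
ee_pos: [0.4672, -0.0735, 0.1014]
ee_rot: [0.877, 0.48, 0.001, 0.0]
contact_force: [1.4, 5.7, 4.1]
finger_gap: 0.0106
```

```bash
python3 st.py
```

```text
17.8333 yaw -0.568 M [ 1.249 -0.334  0.135] 0.023 F [1.6 5.8 4.2]
```

Request:
move_arm(rows=[[[0,0,-0.03],[0,0,0],0],[[0,0,-0.06],[0,0,0],0],[[0,0,-0.1],[0,0,0],0]])

```text
clock: 18.13
ee_pos: [0.4673, -0.0735, 0.1014]
ee_rot: [0.9, 0.436, 0.001, 0.0]
contact_force: [1.4, 5.0, 3.6]
finger_gap: 0.0108
```

```bash
python3 st.py
```

```text
18.3833 yaw -0.668 M [ 1.253 -0.364  0.212] 0.035 F [1.5 5.3 4.4]
```

Request:
move_arm(rows=[[[0,0,-0.03],[0,0,0],0],[[0,0,-0.06],[0,0,0],0]])

```text
clock: 18.6
ee_pos: [0.4673, -0.0735, 0.1014]
ee_rot: [0.913, 0.409, 0.001, 0.0]
contact_force: [2.4, 5.2, 5.4]
finger_gap: 0.0107
```

```bash
python3 st.py
```

```text
18.85 yaw -0.728 M [ 1.268 -0.375  0.253] 0.019 F [1.5 5.1 4.6]
```

Request:
move_arm(rows=[[[0,0,-0.03],[0,0,0],0],[[0,0,-0.06],[0,0,0],0]])

```text
clock: 19.07
ee_pos: [0.4673, -0.0735, 0.1014]
ee_rot: [0.925, 0.381, 0.001, 0.0]
contact_force: [2.0, 5.3, 3.8]
finger_gap: 0.0111
```

```bash
python3 st.py
```

```text
19.3167 yaw -0.788 M [ 1.247 -0.374  0.238] 0.044 F [1.7 5.2 4. ]
```

Torque went from 0.14 (free) to about 0.245 and levelled off: the clutch is slipping. I'll add a small margin, then look at the marks.

Request:
move_arm(rows=[[[0,0,-0.03],[0,0,0],0],[[0,0,-0.06],[0,0,0],0],[[0,0,-0.1],[0,0,0],0]])

```text
clock: 19.62
ee_pos: [0.4673, -0.0735, 0.1014]
ee_rot: [0.942, 0.334, 0.001, -0.0]
contact_force: [1.8, 5.5, 2.7]
finger_gap: 0.0108
```

```bash
python3 st.py
python3 - <<'E'
from h import *
c=imaging.calibration("wrist");w=save("wrist","pics/w7.png");cs=imaging.calibration("scene");t=imaging.grab_frame("scene");tt=imaging.grab_frame("top");ct=imaging.calibration("top")
print(proj(c,[.4673,-.0735,.118]),proj(cs,[.4673,-.0735,.118]))
u,v=proj(c,[.4673,-.0735,.118])[0].astype(int);a=cv2.resize(w[max(v-55,0):v+55,u-55:u+55],(400,400),interpolation=cv2.INTER_CUBIC)
u,v=proj(ct,[.4673,-.0735,.118])[0].astype(int);b=cv2.resize(tt[v-25:v+25,u-25:u+25],(400,400),interpolation=cv2.INTER_CUBIC)
cv2.imwrite("pics/c7.png",np.hstack([a,b])[:,:,::-1])
E
```

```text
19.8667 yaw -0.888 M [ 1.22  -0.419  0.239] 0.021 F [1.6 5.1 3.6]
[[277.42775254 249.56541286]] [[320.497282   201.76309443]]
```

View pics/c7.png

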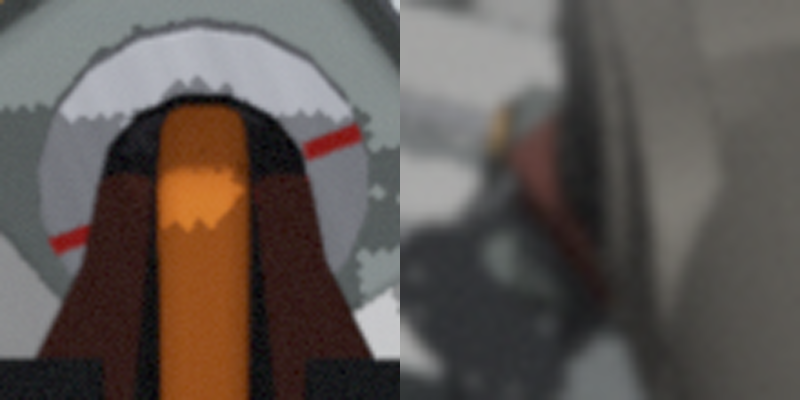

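In the wrist crop the collar marks lag the wing by about 21°: roughly 11.5° neck twist plus 10° slip. I'll add 0.04 rad, unload the neck and release.

Request:
move_arm(rows=[[[0,0,-0.02],[0,0,0],0],[[0,0,-0.04],[0,0,0],0],[[0,0,-0.04],[0,0,0],0],[[0,0,0.02],[0,0,0],0],[[0,0,0.08],[0,0,0],0],[[0,0,0.13],[0,0,0],0],[[0,0,0.13],[0,0,0],0],[[0,0,0.13],[0,0,0],50],[[0,0,0.13],[0,0,0],50],[[0,0,0.13],[0,0,0],50],[[0,0,0.13],[0,0,0],50],[[0,0,0.13],[0,0,0],50],[[0,0,0.13],[0,0,0],50],[[0,0,0.13],[0,0,20],50],[[0,0,0.13],[0,0,55],50],[[0,0,0.13],[0,0,90],50],[[0,0,0.13],[0,0,120],50],[[0,0,0.13],[0,0,120],50],[[0,0,0.13],[0,0,120],50]])

```text
clock: 21.65
ee_pos: [0.4672, -0.0748, 0.2225]
ee_rot: [0.919, 0.394, 0.002, 0.001]
contact_force: [0.5, -0.3, -0.5]
finger_gap: 0.0438
```

```bash
python3 st.py
python3 - <<'E'
from h import *
c=imaging.calibration("wrist");w=save("wrist","pics/w8.png");t=imaging.grab_frame("scene")
u,v=proj(c,[.4673,-.0735,.118])[0].astype(int);print(u,v)
a=cv2.resize(w[v-40:v+40,u-40:u+40],(400,400),interpolation=cv2.INTER_CUBIC)
b=cv2.resize(t[160:280,200:360],(533,400))[:,:400]
cv2.imwrite("pics/c8.png",np.hstack([a,b])[:,:,::-1])
E
```

```text
21.9 yaw -0.76 M [-0.056 -0.014  0.005] 0.025 F [ 0.  -0.3 -0.2]
278 191
```

View pics/c8.png

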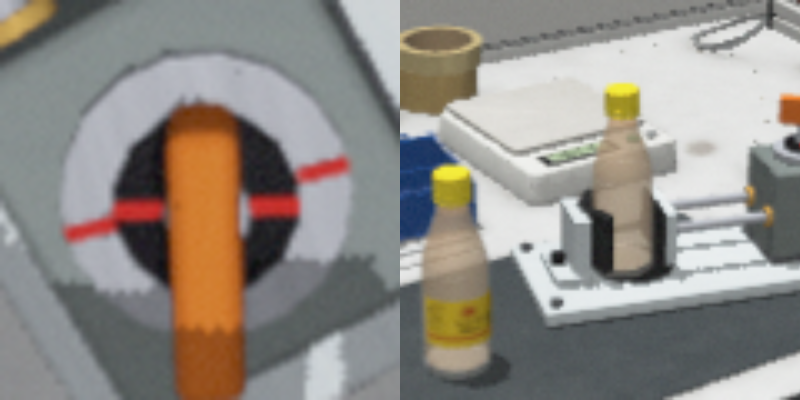

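The disc marks run from (115,212) to (298,206) and the collar marks from (70,235) to (348,165), so they have parted by about 12°. The bottle stands between jaw and stop, so I'll hand it in.

```bash
python3 -c "
from station import ctrl; print(ctrl.job_done())"
```

```text
the job is handed in; nothing more can be done
None
```

The unlabelled bottle is standing upright in the holder, clamped between the jaw and the V-stop. I handed the job in at about 22 s on the robot's clock.

- **First grasp missed:** the first try at the cap closed on nothing, just above it. Two cameras showed the real fingertips about 31 mm short of the reported TCP. I corrected for that and the second grasp held.
- **Clamping:** I turned the wing about 2.26 rad clockwise in one grip. The torque rose from about 0.14 N m to a plateau of about 0.24 N m, which is the clutch slipping. I turned about 0.2 rad further so the marks would part visibly, then unwound the neck and let go.
- **Last checks:** the red marks have parted by about 12°, within the 25° limit, and the gripper was clear with about zero force. The labelled bottle looked undisturbed in the last picture. The loose cap and the screwdriver were not in that picture; the arm never went near them. No check disagreed at the end.

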